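# Close up the bead chest

### The arm

A 7-joint arm with a two-finger parallel gripper is mounted at the origin on the work surface. World frame = base frame: x ahead of the robot, y to its left, z up, the work surface at z = 0. Lengths are in m, angles in rad, forces in N, time in s.
With the tool pointing down it reaches from about 0.425 to 0.925 m from the base axis. Payload 6.8 kg.
Tool frame: the origin (TCP) lies at the very end of the fingers, on their centre line; the grasp point (between the pads) lies 19 mm behind it; z points along the fingers, y is the direction in which the jaws open and shut (so a half turn about z gives the same grasp; the last joint's range is limited). The gripper opens to 85 mm and grips with 20 to 120 N. Pads are 22 mm wide; open, the fingers measure 114 mm over their backs; the gripper's body (76 mm by 85 mm) begins 54 mm behind the grasp point. The pads swing forward as they close: fully open they stand 13 mm farther back than shut.
Start: joints at [-1.217, 0.477, 0.022, 1.555, -0.011, 1.109, -0.083], TCP at [0.301, 0.604, 0.231] pointing down, gripper open.
Joint ranges: [-2.96, 2.96], [-0.34, 2.1], [-1.41, 1.46], [0.24, 2.44], [-1.37, 4.51], [0.17, 1.92], [-2.96, 2.96]. Speed limits (rad/s): [2.39, 2.39, 3.14, 3.14, 3.14, 3.14, 3.14].

### API

Orientations are given as a rotation vector (axis times angle).
In Python, from bench import monitor, viewer, job gives the robot as it stands. The module is installed in compiled form; this text tells all that it offers.
- The arm moves only by the tool drive_tool, never from a script. Its argument "commands" is a list of rows, each an object with "linear": the shift along the tool's x, y, z in m, a list of three; "dr": the turn, a rotation vector about the tool's x, y, z in degrees, a list of three; "jaw": the closure, from 0 (fully open) to 1 (shut). A call has 1 to 8 rows; each row shifts and turns the pose as measured when the row begins, along the tool's axes as they then stand; what a row does not reach is not made up. A row lasts 1/8 s, in which the tool goes at most 62.5 mm and 10.7 degrees, less where a joint would pass 70% of its speed; a pose out of reach is approached as far as the arm can. A call is refused whole if a number of a shift passes 0.0625 or a number of a turn 10.7, either way. A call with a gripper value outside its range is refused whole. The fingers move at their own pace and stop on an object; "force" is the grip in N (left out, the last holds). Time passes only in rows, so rows that do not move let the fingers close. It gives the time, the measured TCP pose, the force and the opening at its end, in the units of the state.
- monitor.get_obs(): the state, without advancing time (a new reading comes with each control period).
- viewer.grab_frame(name): name is "scene" or "top" or "wrist"; returns the picture (480x640x3 uint8, red, green, blue); there is no depth.
- viewer.calibration(name): a dict with "K" (3x3 intrinsics, pixels), "k1" (the pictures are not rectified: a ray, as slopes to the right and down, at radius r is drawn at 1 + k1 r^2 times it, then the intrinsics apply), "R" (3x3) and "t" (3): a world point X has camera coordinates R X + t. Camera axes: x right, y down, z forward; pixel columns grow to the right and rows downward; lengths in m; the calibration is good to about 2 mm. A picture is of the moment at which its call begins: read the wrist's pose just before it. calibration takes no time and is no camera call; for the wrist camera it gives the pose at the moment of the call.
- job.hand_in(): hands the job in, once; it reports no verdict.
The state is a dict: "clock": time; "joints": joint angles; "qvel": joint speeds; "tau": joint torques, N m; "tcp_pos": TCP position; "orientation": TCP orientation; "contact_force": force on the tool from outside, world axes, zero at the start; "moment": the same for the moment, N m; "grip_width": finger opening in m.
Only numpy, scipy, OpenCV 4.12 (cv2) and the standard library are available. Lean on these libraries where they do the work, as an engineer would, in place of code of your own. Each camera call takes 0.05 s, during which the arm holds its last target.

### The job

Close up the white bead chest: with the fingertips, gently push both of its open drawers fully home and push its lid all the way down, in any order. Only push: do not lift or carry anything, leave the chest standing where it is, and leave the two bead jars and the glue bottle beside it undisturbed.

Things in the scene. Friction and masses are not known exactly. Their poses are not given: they have to be found in the camera images.
- chest: White plastic bead chest, 150 mm deep (x), 260 mm wide (y), 70 mm high with the lid shut; weighs about 1.5 kg and stands loose on the table, so a hard shove slides it. Origin at the centre of its underside (on the table); its own x points from its front (drawer side, towards the robot) to its back, its own z up. In its frame the front face is the plane x = -75 mm, the lid hinge is along its back top edge. The tray under the lid is open at the top while the lid is up.
- drawer_wide (a joint): Opening of the wide drawer, the one on the right as seen from the robot (the chest's -y side), in m: 0 is fully home, 0.09 fully out towards the robot (the chest's -x). Slides with about 1 N of friction, stays where it is left, and stops firmly at 0.
- drawer_wide_front (a point): Centre of the outer face of the wide drawer's grey front, 150 mm wide, 38 mm high (its lower edge 7 mm and its upper edge 45 mm above the table, the point 26 mm). It moves with the drawer. The face is flat with no knob (a dark finger mark in its middle) and is flush with the chest's front when home.
- drawer_narrow (a joint): Opening of the narrow drawer, the one on the left as seen from the robot (the chest's +y side), in m: 0 is fully home, 0.09 fully out. Same friction and behaviour as the wide one.
- drawer_narrow_front (a point): Centre of the outer face of the narrow drawer's grey front, 90 mm wide, 38 mm high, the point 26 mm above the table. It moves with the drawer. Flat, no knob.
- lid (a joint): Opening angle of the lid in rad: 0 is shut flat, it grows as the front edge of the lid rises; up to 1.3. The hinge is stiff (about 0.16 N m): the lid stays at any angle and must be pushed down all the way, with 1 to 3 N near its front edge.
- lid_hinge (a point): Middle of the lid's hinge line, which runs along the chest's y at the back: 75 mm behind the chest's centre and 64 mm above the table; level with the lid's underside.
- lid_edge (a point): Middle of the lid's free (front) edge, on the lid's outer face (upper face when shut). The lid is a white flat plate 6 mm thick, 150 mm from hinge to free edge and 260 mm wide; when shut its outer face is 70 mm above the table. Moves with the lid.
- jar_low: Bystander: low round bead jar with a white lid, 55 mm diameter, 26 mm high, loose, beside the chest; origin at the centre of its underside.
- jar_tall: Bystander: taller round bead jar with a white lid, 45 mm diameter, 45 mm high, loose, beside the chest; origin at the centre of its underside.
- glue: Bystander: white glue bottle, 34 mm diameter, 95 mm high, loose, beside the chest; origin at the centre of its underside.

How it is judged:
At the end, for the whole second after the job is handed in: Both drawers are within 4 mm of fully home and the lid within 0.04 rad (6 mm at its edge) of shut; the chest stands flat and still on the table within 30 mm of where it stood; the two jars and the glue bottle stand upright within 20 mm of where they stood (value of joint each of drawer_wide, drawer_narrow below 0.004 m and value of joint lid below 0.04 rad and height (world z) of chest below 0.006 m and angle between chest's own z axis and vertical below 0.05 rad and distance of chest from where it was at the start of the episode below 0.03 m and linear speed of chest below 0.01 m/s and distance of each of jar_low, jar_tall, glue from where it was at the start of the episode below 0.02 m and angle between each of jar_low, jar_tall, glue's own z axis and vertical below 0.15 rad); the robot touches nothing.
It fails at once if the chest is lifted more than 15 mm or tipped up by more than 0.15 rad (height (world z) of chest above 0.015 m or angle between chest's own z axis and vertical above 0.15 rad).
It fails at once if the chest is shoved more than 30 mm from its place (distance of chest from where it was at the start of the episode above 0.03 m).
It fails at once if a jar or the glue bottle is moved more than 20 mm, lifted or tipped over (distance of any of jar_low, jar_tall, glue from where it was at the start of the episode above 0.02 m or angle between any of jar_low, jar_tall, glue's own z axis and vertical above 0.3 rad).
It fails at once if a drawer is slammed (faster than 0.5 m/s) or the lid is slammed (faster than 4 rad/s) (velocity of joint any of drawer_wide, drawer_narrow below -0.5 m/s or velocity of joint lid below -4 rad/s).
It also fails if it takes over 61 s, if anything falls off the work surface, if the arm or the gripper's body presses on something with over 40 N, if the wrist force passes 120 N, or if a joint passes its speed limit or range.

## Working session

There is one attempt and no reset: what is moved stays moved. The work goes in short steps, Python scripts to look and compute and a tool call to move; the robot and the scene stay as the last step left them, time stands still between calls to the robot, and variables do not carry over. Pictures are saved under pics/ and viewed, and the job is handed in when it is done.

Besides the shell and the picture viewer there is one more tool, called as a command line: name --argument value ..., lists and objects as JSON in quotes. drive_tool: Moves the arm, as the interface text tells. Its arguments: {"type":"object","properties":{"commands":{"type":"array"},"force":{"type":"number"}},"required":["commands"]}

```bash
mkdir -p pics
cat > h.py <<'E'
import numpy as np, cv2
from bench import monitor, viewer, job
def ray(cal,u,v):
    K=np.array(cal["K"]);R=np.array(cal["R"]);t=np.array(cal["t"]);k=cal["k1"]
    d=np.array([(u-K[0,2])/K[0,0],(v-K[1,2])/K[1,1]]);s=d.copy()
    for _ in range(30): s=d/(1+k*(s@s))
    return -R.T@t, R.T@np.array([s[0],s[1],1.])
def onz(cal,u,v,z):
    o,d=ray(cal,u,v); return o+d*(z-o[2])/d[2]
def tri(c1,p1,c2,p2):
    o1,d1=ray(c1,*p1);o2,d2=ray(c2,*p2)
    A=np.stack([d1,-d2],1);s=np.linalg.lstsq(A,o2-o1,rcond=None)[0]
    a=o1+d1*s[0];b=o2+d2*s[1];return (a+b)/2,np.linalg.norm(a-b)
E
python3 - <<'E'
from h import *
np.set_printoptions(precision=4,suppress=True)
print(monitor.get_obs())
for n in ["scene","top","wrist"]:
    im=viewer.grab_frame(n);cv2.imwrite(f"pics/{n}0.png",im[:,:,::-1]);c=viewer.calibration(n);print(n,-np.array(c["R"]).T@np.array(c["t"]),c["k1"])
E
```

```text
{'clock': 0.0, 'joints': array([-1.2171,  0.4778,  0.0223,  1.5564, -0.0115,  1.1093, -0.0831]), 'qvel': array([ 0.0011,  0.0006, -0.0009,  0.0012, -0.0006, -0.0007, -0.0008]), 'tau': array([ -0.0006, -59.6452,   1.6079, -28.1198,   0.0126,   0.0095,
        -0.    ]), 'tcp_pos': array([0.3005, 0.6038, 0.2304]), 'orientation': array([-0.7188, -3.0579,  0.0028]), 'contact_force': array([ 0.2948, -0.3058, -0.0238]), 'moment': array([-0.0191, -0.0107, -0.0135]), 'grip_width': 0.08509522223109538}
scene [0.4537 0.5799 0.8513] -0.04154737192806038
top [0.5185 0.0722 0.8786] -0.05364839096486551
wrist [0.232  0.639  0.3732] -0.06839452894884825
```

View pics/scene0.png

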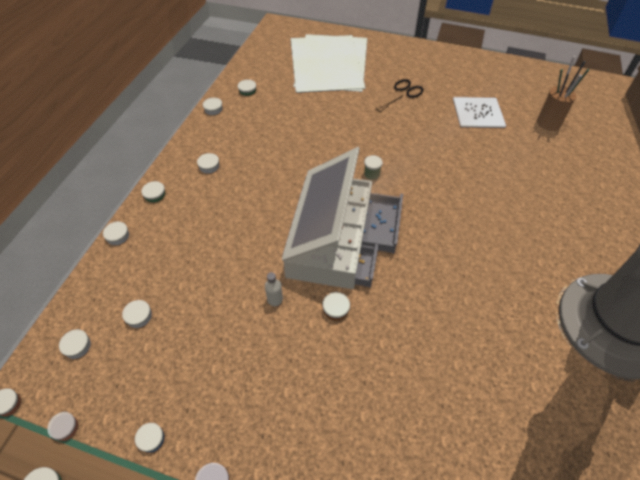

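View pics/top0.png

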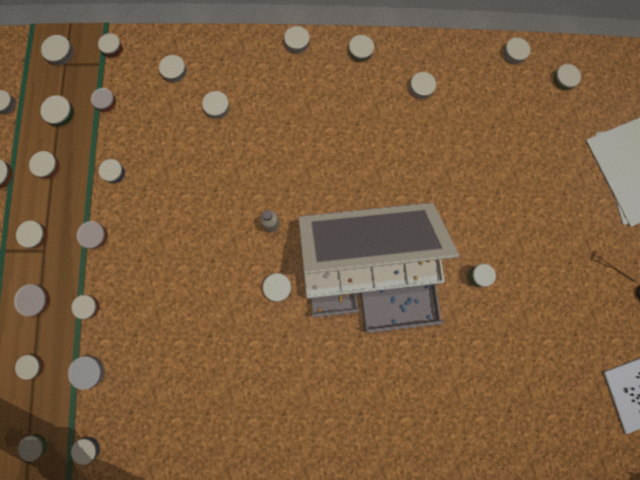

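View pics/wrist0.png

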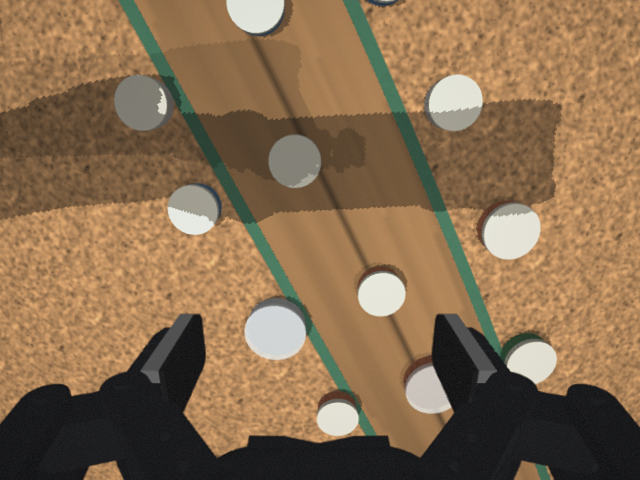

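The top view has the chest at about (375,270), with image up = +x and left = +y. The lid is raised. The wide drawer front is near row 328, the narrow near row 315. Glue is at (269,221), the low jar at (277,287) and the tall jar at (484,275). I'll zoom in for exact pixels.

Run:
```python
import cv2
a=cv2.imread("pics/top0.png")[195:345,250:450];cv2.imwrite("pics/t1.png",cv2.resize(a,None,fx=4,fy=4,interpolation=cv2.INTER_CUBIC))
a=cv2.imread("pics/scene0.png")[140:300,260:420];cv2.imwrite("pics/s1.png",cv2.resize(a,None,fx=3.75,fy=3.75,interpolation=cv2.INTER_CUBIC))
```

```text
(no output)
```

View pics/t1.png

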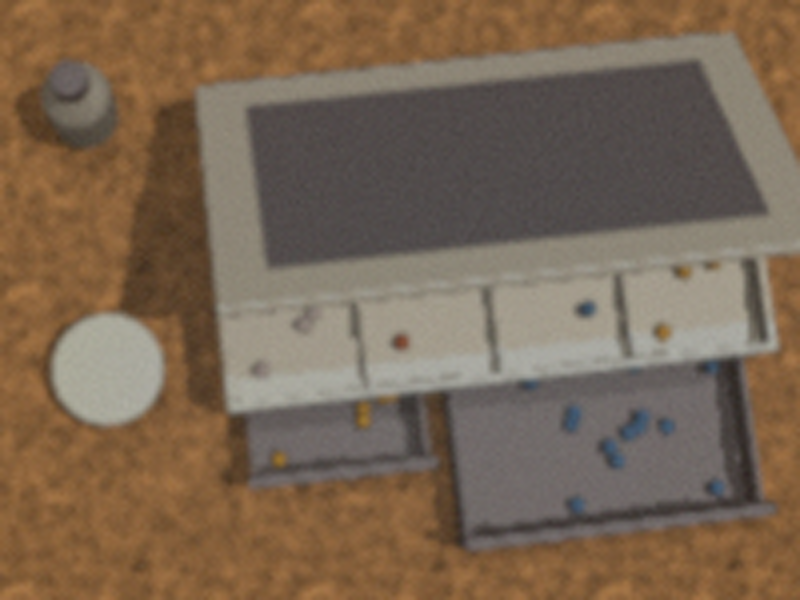

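View pics/s1.png

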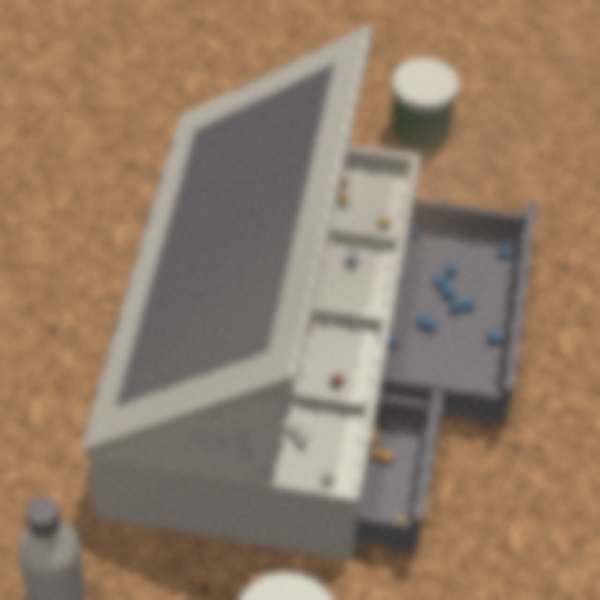

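```bash
cat > m.py <<'E'
from h import *
np.set_printoptions(precision=4,suppress=True)
T=viewer.calibration("top");S=viewer.calibration("scene")
t=lambda u,v:(u/4+250-.4,v/4+195-.4)
s=lambda u,v:(u/3.75+260-.4,v/3.75+140-.4)
P={}
for n,p,z in [("trayL",(229,410),.064),("trayR",(776,350),.064),("wideL",(467,547),.045),("wideR",(773,515),.045),("narL",(252,485),.045),("narR",(436,466),.045),("hinL",(198,87),.068),("hinR",(738,35),.068)]:
    P[n]=onz(T,*t(*p),z);print(n,P[n])
for n,z in [("tray",0),("wide",0),("nar",0),("hin",0)]:
    d=P[n+"L"]-P[n+"R"];print(n,np.linalg.norm(d),np.degrees(np.arctan2(-d[0],d[1])), "mid",(P[n+"L"]+P[n+"R"])/2)
for n,a,b in [("lidL",(220,308),(292,375)),("lidR",(803,250),(370,28)),("wideR",(773,515),(534,208)),("wideL",(467,547),(502,395)),("trayL",(229,410),(358,500)),("trayR",(776,350),(418,157)),("hinL",(198,87),(90,445)),("hinR",(738,35),(185,118))]:
    print(n,*tri(T,t(*a),S,s(*b)))
for n,u,v,z in [("jlow",277,287,.026),("tall",484,275,.045),("glue",267,217,.095),("glueb",271,227,0.0)]: print(n,onz(T,u,v,z))
E
python3 m.py
```

```text
trayL [0.5411 0.0799 0.064 ]
trayR [ 0.5695 -0.1771  0.064 ]
wideL [ 0.4778 -0.0322  0.045 ]
wideR [ 0.4923 -0.1786  0.045 ]
narL [0.5065 0.069  0.045 ]
narR [ 0.5155 -0.0179  0.045 ]
hinL [0.6926 0.0957 0.068 ]
hinR [ 0.7205 -0.1633  0.068 ]
tray 0.25854625946493154 6.313179294199464 mid [ 0.5553 -0.0486  0.064 ]
wide 0.1470846592179883 5.668212336734601 mid [ 0.4851 -0.1054  0.045 ]
nar 0.08741171920341723 5.9132047698867725 mid [0.511  0.0255 0.045 ]
hin 0.2605524561932258 6.131073779754415 mid [ 0.7065 -0.0338  0.068 ]
lidL [0.5797 0.083  0.1619] 0.0004028932687091176
lidR [ 0.6032 -0.1551  0.1777] 2.0108415305816902e-05
wideR [ 0.4927 -0.1817  0.0343] 0.0014145938079573046
wideL [ 0.4795 -0.0335  0.0326] 0.004596059175647766
trayL [0.5408 0.0799 0.0602] 0.0008314824627172671
trayR [ 0.5701 -0.1784  0.0595] 0.0007215734342070883
hinL [0.6903 0.0954 0.07  ] 0.0038289363729064095
hinR [ 0.7213 -0.1654  0.0612] 0.0017559277138308354
jlow [0.5614 0.1383 0.026 ]
tall [ 0.5845 -0.2633  0.045 ]
glue [0.6852 0.1535 0.095 ]
glueb [0.6846 0.1547 0.    ]
```

Measured sizes agree with the given ones: tray front 259 mm against 260, wide drawer front 147/150, narrow front 87/90. Yaw is about +6.1° and the lid about 45° open. The drawers are out about 75 and 36 mm. Plan: shut the jaws, align the tool to the chest, push the lid down first, then the drawers.

drive_tool --commands '[{"linear": [0, 0, -0.01], "dr": [0, 0, -8.15], "jaw": 1}, {"linear": [0, 0, -0.01], "dr": [0, 0, -8.15], "jaw": 1}, {"linear": [0, 0, 0], "dr": [0, 0, -8.15], "jaw": 1}, {"linear": [0, 0, 0], "dr": [0, 0, -8.15], "jaw": 1}]' --force 20

```text
clock: 0.65
tcp_pos: [0.3, 0.6029, 0.2492]
orientation: [0.196, -3.134, 0.008]
contact_force: [-0.4, 0.9, -0.3]
grip_width: 0.0124
```

```bash
cat > g.py <<'E'
import sys
from h import *
from scipy.spatial.transform import Rotation as Ro
np.set_printoptions(precision=4,suppress=True)
# args: chest-frame-ish target world x y z
o=monitor.get_obs();R=Ro.from_rotvec(o["orientation"]).as_matrix()
print("t",o["clock"],"tcp",o["tcp_pos"],"F",o["contact_force"],"gw",round(o["grip_width"],4),"j",o["joints"])
print("toolx yaw",np.degrees(np.arctan2(R[1,0],R[0,0])),"tz",R[:,2])
if len(sys.argv)>3:
    d=R.T@(np.array(list(map(float,sys.argv[1:4])))-o["tcp_pos"]);print("tool delta",d,"rows",np.abs(d).max()/.06)
E
python3 g.py 0.612 -0.044 0.25
```

```text
t 0.65 tcp [0.3    0.6029 0.2492] F [-0.4298  0.8672 -0.2626] gw 0.0124 j [-1.1319  0.4662 -0.0996  1.5287  0.0491  1.1542  0.4547]
toolx yaw -172.8380750397177 tz [-0.0016 -0.0049 -1.    ]
tool delta [-0.2289 -0.6808  0.0019] rows 11.34636650023135
```

drive_tool --commands '[{"linear": [-0.019, -0.057, 0], "dr": [0, 0, 1], "jaw": 1}, {"linear": [-0.019, -0.057, 0], "dr": [0, 0, 0], "jaw": 1}, {"linear": [-0.019, -0.057, 0], "dr": [0, 0, 0], "jaw": 1}, {"linear": [-0.019, -0.057, 0], "dr": [0, 0, 0], "jaw": 1}, {"linear": [-0.019, -0.057, 0], "dr": [0, 0, 0], "jaw": 1}, {"linear": [-0.019, -0.057, 0], "dr": [0, 0, 0], "jaw": 1}, {"linear": [-0.019, -0.057, 0], "dr": [0, 0, 0], "jaw": 1}, {"linear": [-0.019, -0.057, 0], "dr": [0, 0, 0], "jaw": 1}]'

```text
clock: 1.65
tcp_pos: [0.5047, 0.1582, 0.2482]
orientation: [0.186, -3.132, 0.006]
contact_force: [1.3, 0.0, 0.1]
grip_width: 0.0001
```

```bash
python3 g.py 0.612 -0.044 0.25
```

```text
t 1.65 tcp [0.5047 0.1582 0.2482] F [1.3483 0.0264 0.052 ] gw 0.0001 j [-0.5052  0.2212  0.0964  1.8861 -0.0221  1.0406  1.2896]
toolx yaw -173.19918378530454 tz [-0.004 -0.004 -1.   ]
tool delta [-0.0826 -0.2135 -0.0014] rows 3.5583134830191736
```

drive_tool --commands '[{"linear": [-0.019, -0.048, 0], "dr": [0, 0, 1], "jaw": 1}, {"linear": [-0.019, -0.048, 0], "dr": [0, 0, 0], "jaw": 1}, {"linear": [-0.019, -0.048, 0], "dr": [0, 0, 0], "jaw": 1}, {"linear": [-0.019, -0.048, 0], "dr": [0, 0, 0], "jaw": 1}, {"linear": [-0.01, -0.025, 0], "dr": [0, 0, 0], "jaw": 1}, {"linear": [0, 0, 0], "dr": [0, 0, 0], "jaw": 1}]'

```text
clock: 2.4
tcp_pos: [0.6152, -0.0626, 0.2477]
orientation: [0.144, -3.133, 0.01]
contact_force: [-0.7, 0.1, 0.1]
grip_width: 0.0002
```

```bash
python3 g.py 0.612 -0.044 0.18
python3 - <<'E'
from h import *
for n in ["scene","top"]:
    im=viewer.grab_frame(n)[:,:,::-1]
    cv2.imwrite(f"pics/{n}2.png",cv2.resize(im[120:360,200:520],None,fx=2.2,fy=2.2,interpolation=cv2.INTER_CUBIC))
E
```

```text
t 2.4 tcp [ 0.6152 -0.0626  0.2477] F [-0.708   0.0633  0.1162] gw 0.0002 j [-0.174   0.3749  0.2254  1.6884 -0.0849  1.0933  1.7384]
toolx yaw -174.73439732845125 tz [-0.005  -0.0064 -1.    ]
tool delta [0.0011 0.0192 0.0676] rows 1.127408594200967
```

View pics/scene2.png

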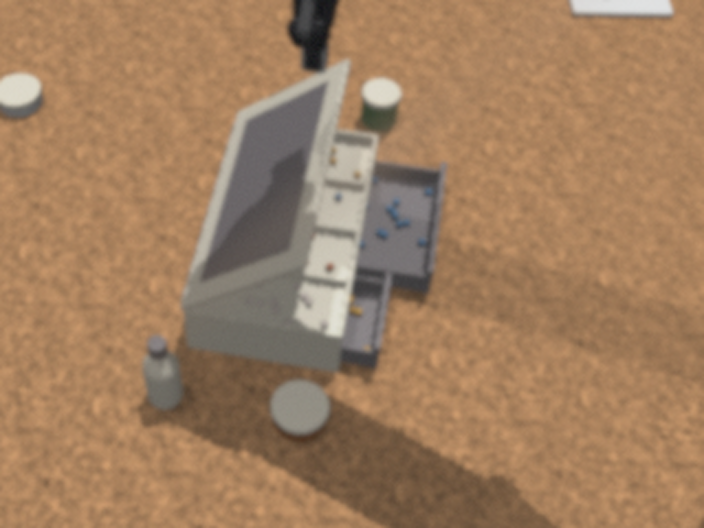

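The scene shows the tip over the lid's outer face near its free edge, clear of the glue bottle and jars. Now I'll descend along the lid's arc.

drive_tool --commands '[{"linear": [0, 0.015, 0.04], "dr": [0, 0, 0], "jaw": 1}, {"linear": [0, 0, 0.025], "dr": [0, 0, 0], "jaw": 1}, {"linear": [0.004, 0, 0.01], "dr": [0, 0, 0], "jaw": 1}, {"linear": [0.006, 0, 0.01], "dr": [0, 0, 0], "jaw": 1}, {"linear": [0.007, 0, 0.01], "dr": [0, 0, 0], "jaw": 1}, {"linear": [0.005, 0, 0.01], "dr": [0, 0, 0], "jaw": 1}]'

```text
clock: 3.25
tcp_pos: [0.59, -0.039, 0.1426]
orientation: [0.165, -3.137, 0.001]
contact_force: [0.2, -0.6, 0.9]
grip_width: -0.0001
```

```bash
python3 g.py 0.572 -0.048 0.068
```

```text
t 3.25 tcp [ 0.59   -0.039   0.1426] F [ 0.1558 -0.6128  0.8685] gw -0.0001 j [-0.1878  0.4421  0.1919  1.8536 -0.1072  0.8561  1.7325]
toolx yaw -173.97003648461222 tz [-0.0002 -0.0008 -1.    ]
tool delta [ 0.0188 -0.007   0.0746] rows 1.2435376729205716
```

drive_tool --commands '[{"linear": [0.004, 0, 0.012], "dr": [0, 0, 0], "jaw": 1}, {"linear": [0.004, 0, 0.012], "dr": [0, 0, 0], "jaw": 1}, {"linear": [0.004, 0, 0.012], "dr": [0, 0, 0], "jaw": 1}, {"linear": [0.003, 0, 0.012], "dr": [0, 0, 0], "jaw": 1}, {"linear": [0.002, 0, 0.01], "dr": [0, 0, 0], "jaw": 1}]'

```text
clock: 3.88
tcp_pos: [0.5721, -0.0413, 0.081]
orientation: [-0.164, 3.136, -0.001]
contact_force: [1.0, -0.7, 0.6]
grip_width: 0.0001
```

```bash
python3 g.py 0.572 -0.048 0.068
python3 - <<'E'
from h import *
im=viewer.grab_frame("scene")[:,:,::-1]
cv2.imwrite(f"pics/scene3.png",cv2.resize(im[120:360,200:520],None,fx=2.2,fy=2.2,interpolation=cv2.INTER_CUBIC))
E
```

```text
t 3.875 tcp [ 0.5721 -0.0413  0.081 ] F [ 0.9534 -0.6567  0.6186] gw 0.0001 j [-0.1714  0.5021  0.1734  1.9341 -0.126   0.7148  1.7514]
toolx yaw -174.0182984777318 tz [ 0.0009 -0.0007 -1.    ]
tool delta [ 0.0009 -0.0067  0.013 ] rows 0.21686917546282833
```

View pics/scene3.png

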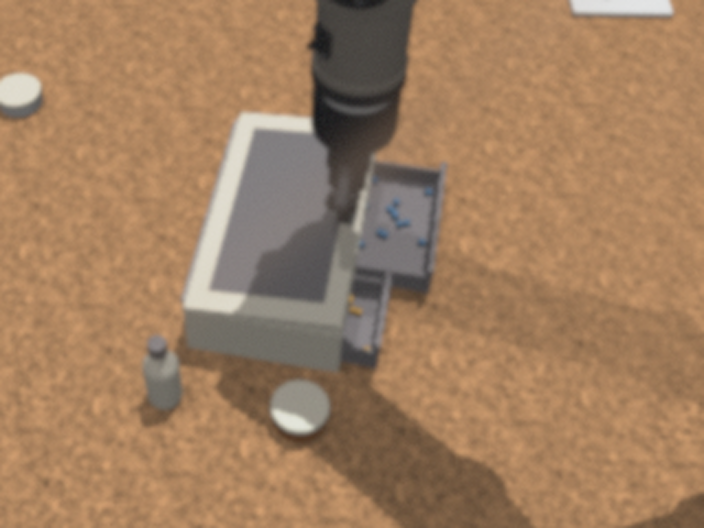

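The lid is nearly shut, the tip is at its front edge, and the bystanders haven't moved. I'll press the rest of the way.

drive_tool --commands '[{"linear": [0, 0, 0.008], "dr": [0, 0, 0], "jaw": 1}, {"linear": [0, 0, 0.005], "dr": [0, 0, 0], "jaw": 1}, {"linear": [0, 0, 0.003], "dr": [0, 0, 0], "jaw": 1}]'

```text
clock: 4.3
tcp_pos: [0.5712, -0.0414, 0.0694]
orientation: [0.162, -3.135, -0.002]
contact_force: [-14.7, 1.0, 41.8]
grip_width: -0.0002
```

drive_tool --commands '[{"linear": [0, 0, -0.02], "dr": [0, 0, 0], "jaw": 1}, {"linear": [0, 0, -0.04], "dr": [0, 0, 0], "jaw": 1}, {"linear": [0, 0, 0], "dr": [0, 0, 0], "jaw": 1}]'

```text
clock: 4.68
tcp_pos: [0.5722, -0.0414, 0.1319]
orientation: [0.162, -3.137, -0.003]
contact_force: [0.0, 0.6, -1.1]
grip_width: -0.0001
```

```bash
python3 g.py 0.476 0.022 0.12
python3 - <<'E'
from h import *
for n in ["scene","top"]:
    im=viewer.grab_frame(n)[:,:,::-1]
    cv2.imwrite(f"pics/{n}4.png",cv2.resize(im[150:350,220:460],None,fx=3,fy=3,interpolation=cv2.INTER_CUBIC))
E
```

```text
t 4.675 tcp [ 0.5722 -0.0414  0.1319] F [ 0.0363  0.5792 -1.0633] gw -0.0001 j [-0.1841  0.4306  0.1899  1.9026 -0.1104  0.8189  1.7386]
toolx yaw -174.0821184156239 tz [-0.0007  0.0017 -1.    ]
tool delta [0.0892 0.073  0.012 ] rows 1.4860675771985554
```

View pics/scene4.png

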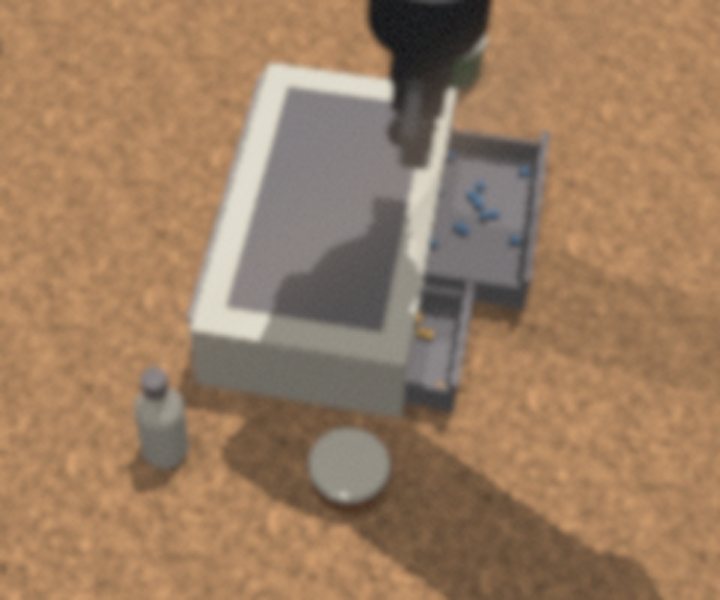

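View pics/top4.png

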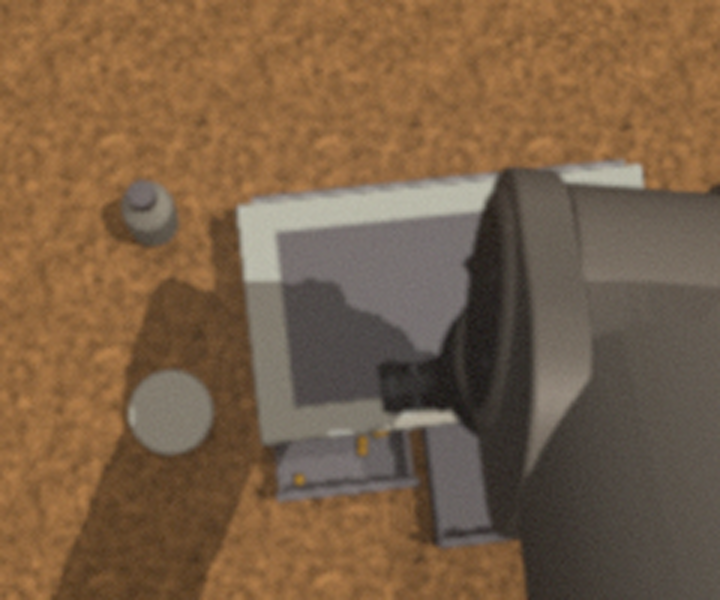

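Both views show the lid flat and the chest in place. Its front-left corner is at about (308,297), against (307,297) before. Next is the narrow drawer.

drive_tool --commands '[{"linear": [0.045, 0.037, 0], "dr": [0, 0, 0], "jaw": 1}, {"linear": [0.045, 0.037, 0], "dr": [0, 0, 0], "jaw": 1}, {"linear": [0, 0, 0], "dr": [0, 0, 0], "jaw": 1}, {"linear": [0, 0, 0.05], "dr": [0, 0, 0], "jaw": 1}, {"linear": [0, 0, 0.045], "dr": [0, 0, 0], "jaw": 1}, {"linear": [0, 0, 0], "dr": [0, 0, 0], "jaw": 1}]'

```text
clock: 5.52
tcp_pos: [0.4684, 0.024, 0.0274]
orientation: [0.163, -3.126, -0.0]
contact_force: [-0.4, -0.0, 0.3]
grip_width: -0.0
```

```bash
python3 g.py 0.546 0.029 0.025
```

```text
t 5.525 tcp [0.4684 0.024  0.0274] F [-0.3993 -0.0093  0.3378] gw -0.0 j [-0.2928  0.4723  0.133   2.1869 -0.1292  0.5005  1.6151]
toolx yaw -174.0219409512123 tz [-0.0111 -0.0005 -0.9999]
tool delta [-0.0778 -0.0031  0.0016] rows 1.2961231692039261
```

drive_tool --commands '[{"linear": [-0.012, 0, 0], "dr": [0, 0, 0], "jaw": 1}, {"linear": [-0.012, 0, 0], "dr": [0, 0, 0], "jaw": 1}, {"linear": [-0.012, 0, 0], "dr": [0, 0, 0], "jaw": 1}, {"linear": [-0.012, 0, 0], "dr": [0, 0, 0], "jaw": 1}, {"linear": [-0.008, 0, 0], "dr": [0, 0, 0], "jaw": 1}]'

```text
clock: 6.15
tcp_pos: [0.5309, 0.0296, 0.0308]
orientation: [0.161, -3.131, -0.001]
contact_force: [-1.4, -0.4, -1.4]
grip_width: -0.0002
```

```bash
python3 g.py 0.536 0.029 0.025;  python3 - <<'E'
from h import *
im=viewer.grab_frame("scene")[:,:,::-1]
cv2.imwrite(f"pics/scene5.png",cv2.resize(im[150:350,220:460],None,fx=3,fy=3,interpolation=cv2.INTER_CUBIC))
E
```

```text
t 6.15 tcp [0.5309 0.0296 0.0308] F [-1.4394 -0.3535 -1.3926] gw -0.0002 j [-0.282   0.5338  0.1383  2.0462 -0.1313  0.5758  1.6219]
toolx yaw -174.09817480003184 tz [-0.0061  0.0002 -1.    ]
tool delta [-0.0051 -0.0012  0.0058] rows 0.09602001984614451
```

View pics/scene5.png

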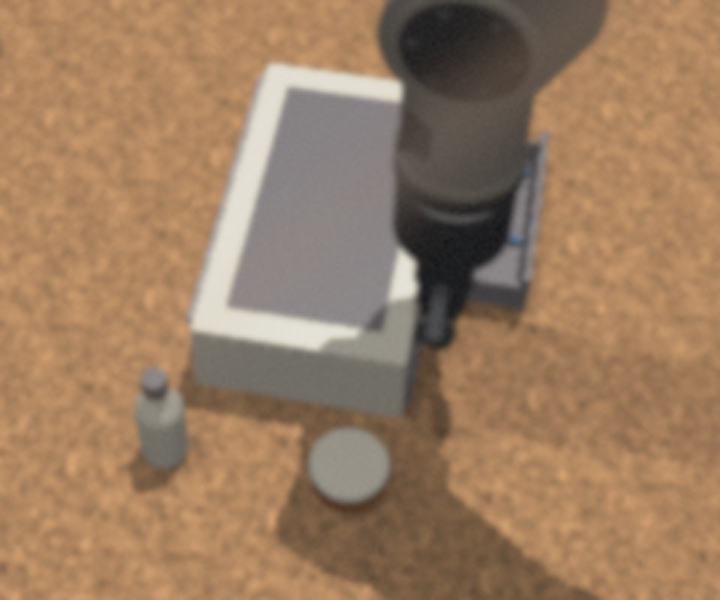

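The narrow drawer is nearly home. I'll continue in small steps until the force rises.

drive_tool --commands '[{"linear": [-0.002, 0, 0], "dr": [0, 0, 0], "jaw": 1}, {"linear": [-0.002, 0, 0], "dr": [0, 0, 0], "jaw": 1}]'

```text
clock: 6.45
tcp_pos: [0.5348, 0.0301, 0.0307]
orientation: [0.162, -3.13, -0.001]
contact_force: [-5.7, -0.5, 3.8]
grip_width: -0.0
```

drive_tool --commands '[{"linear": [-0.0015, 0, 0], "dr": [0, 0, 0], "jaw": 1}]'

```text
clock: 6.58
tcp_pos: [0.5347, 0.0301, 0.0303]
orientation: [0.161, -3.127, -0.001]
contact_force: [-5.3, -0.1, 2.4]
grip_width: 0.0002
```

The tip has stopped against a firm stop at 5 N, so this drawer is home. Backing off and moving to the wide drawer.

drive_tool --commands '[{"linear": [0.03, 0, 0], "dr": [0, 0, 0], "jaw": 1}, {"linear": [0.04, 0, -0.03], "dr": [0, 0, 0], "jaw": 1}, {"linear": [0.008, -0.045, -0.03], "dr": [0, 0, 0], "jaw": 1}, {"linear": [0, -0.045, 0], "dr": [0, 0, 0], "jaw": 1}, {"linear": [0, -0.04, 0], "dr": [0, 0, 0], "jaw": 1}, {"linear": [0, 0, 0], "dr": [0, 0, 0], "jaw": 1}]'

```text
clock: 7.32
tcp_pos: [0.4744, -0.1101, 0.0945]
orientation: [-0.167, 3.135, -0.001]
contact_force: [-0.2, 1.0, -0.0]
grip_width: -0.0
```

```bash
python3 g.py 0.448 -0.109 0.028
```

```text
t 7.325 tcp [ 0.4744 -0.1101  0.0945] F [-0.1577  1.0294 -0.0211] gw -0.0 j [-0.0609  0.3648  0.1928  2.128  -0.1116  0.6558  1.8852]
toolx yaw -173.9005494578011 tz [ 0.0021 -0.0007 -1.    ]
tool delta [0.0263 0.004  0.0664] rows 1.1071857936120868
```

drive_tool --commands '[{"linear": [0.03, 0, 0], "dr": [0, 0, 0], "jaw": 1}, {"linear": [0, 0, 0], "dr": [0, 0, 0], "jaw": 1}, {"linear": [0, 0, 0.04], "dr": [0, 0, 0], "jaw": 1}, {"linear": [0, 0, 0.027], "dr": [0, 0, 0], "jaw": 1}, {"linear": [0, 0, 0], "dr": [0, 0, 0], "jaw": 1}]'

```text
clock: 7.95
tcp_pos: [0.4503, -0.1101, 0.0274]
orientation: [-0.173, 3.125, -0.001]
contact_force: [-0.6, -0.5, 0.3]
grip_width: 0.0001
```

```bash
python3 g.py 0.548 -0.099 0.025;  python3 - <<'E'
from h import *
im=viewer.grab_frame("scene")[:,:,::-1]
cv2.imwrite(f"pics/scene6.png",cv2.resize(im[150:350,220:460],None,fx=3,fy=3,interpolation=cv2.INTER_CUBIC))
E
```

```text
t 7.95 tcp [ 0.4503 -0.1101  0.0274] F [-0.5961 -0.5065  0.2673] gw 0.0001 j [-0.0209  0.4594  0.153   2.2171 -0.1554  0.4623  1.9362]
toolx yaw -173.6706563776461 tz [ 0.0123  0.     -0.9999]
tool delta [-0.0983  0.0002  0.0037] rows 1.6386429785581056
```

View pics/scene6.png

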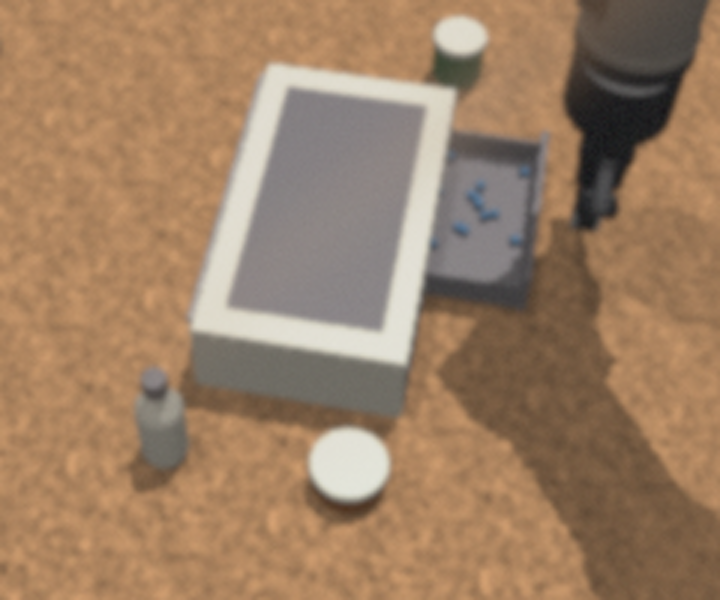

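The narrow drawer is now flush. The tip stands clear in front of the wide drawer's face.

drive_tool --commands '[{"linear": [-0.012, 0, 0], "dr": [0, 0, 0], "jaw": 1}, {"linear": [-0.012, 0, 0], "dr": [0, 0, 0], "jaw": 1}, {"linear": [-0.012, 0, 0], "dr": [0, 0, 0], "jaw": 1}, {"linear": [-0.012, 0, 0], "dr": [0, 0, 0], "jaw": 1}, {"linear": [-0.012, 0, 0], "dr": [0, 0, 0], "jaw": 1}, {"linear": [-0.012, 0, 0], "dr": [0, 0, 0], "jaw": 1}, {"linear": [-0.008, 0, 0], "dr": [0, 0, 0], "jaw": 1}]'

```text
clock: 8.88
tcp_pos: [0.5377, -0.1002, 0.0323]
orientation: [-0.174, 3.12, -0.002]
contact_force: [-1.8, 0.1, 0.2]
grip_width: 0.0001
```

```bash
python3 g.py 0.549 -0.099 0.027
```

```text
t 8.875 tcp [ 0.5377 -0.1002  0.0323] F [-1.7873  0.0657  0.1869] gw 0.0001 j [-0.057   0.5415  0.1622  2.0289 -0.1584  0.5654  1.8971]
toolx yaw -173.619814912216 tz [ 0.0173 -0.0001 -0.9999]
tool delta [-0.0112 -0.0001  0.0055] rows 0.18741440374935628
```

drive_tool --commands '[{"linear": [-0.005, 0, 0.002], "dr": [0, 0, 0], "jaw": 1}, {"linear": [-0.003, 0, 0.001], "dr": [0, 0, 0], "jaw": 1}, {"linear": [-0.001, 0, 0], "dr": [0, 0, 0], "jaw": 1}]'

```text
clock: 9.25
tcp_pos: [0.5478, -0.0991, 0.0294]
orientation: [-0.174, 3.119, -0.002]
contact_force: [-1.5, 0.5, 0.6]
grip_width: -0.0001
```

drive_tool --commands '[{"linear": [-0.002, 0, 0], "dr": [0, 0, 0], "jaw": 1}, {"linear": [-0.001, 0, 0], "dr": [0, 0, 0], "jaw": 1}]'

```text
clock: 9.5
tcp_pos: [0.5502, -0.0988, 0.0294]
orientation: [-0.173, 3.12, -0.002]
contact_force: [-2.9, 0.1, 1.1]
grip_width: 0.0002
```

drive_tool --commands '[{"linear": [-0.0015, 0, 0], "dr": [0, 0, 0], "jaw": 1}]'

```text
clock: 9.62
tcp_pos: [0.5502, -0.0989, 0.0292]
orientation: [-0.173, 3.123, -0.001]
contact_force: [-6.8, -0.9, 1.5]
grip_width: -0.0
```

The stop has been reached here too: the tip no longer advances and the force rose to 7 N. Backing off and checking.

drive_tool --commands '[{"linear": [0.03, 0, 0], "dr": [0, 0, 0], "jaw": 1}, {"linear": [0.05, 0, 0], "dr": [0, 0, 0], "jaw": 1}, {"linear": [0.02, 0, -0.06], "dr": [0, 0, 0], "jaw": 1}, {"linear": [0, 0, -0.06], "dr": [0, 0, 0], "jaw": 1}, {"linear": [0, -0.06, -0.06], "dr": [0, 0, 0], "jaw": 1}, {"linear": [0, -0.06, -0.03], "dr": [0, 0, 0], "jaw": 1}, {"linear": [0, -0.06, 0], "dr": [0, 0, 0], "jaw": 1}, {"linear": [0, 0, 0], "dr": [0, 0, 0], "jaw": 1}]'

```text
clock: 10.62
tcp_pos: [0.4692, -0.2744, 0.2281]
orientation: [-0.18, 3.108, -0.01]
contact_force: [0.5, 1.4, -0.6]
grip_width: -0.0001
```

```bash
python3 g.py;  python3 - <<'E'
from h import *
for n in ["scene","top"]:
    im=viewer.grab_frame(n)[:,:,::-1]
    cv2.imwrite(f"pics/{n}7.png",cv2.resize(im[150:350,220:500],None,fx=2.8,fy=2.8,interpolation=cv2.INTER_CUBIC))
E
```

```text
t 10.625 tcp [ 0.4692 -0.2744  0.2281] F [ 0.5265  1.3745 -0.5777] gw -0.0001 j [ 0.1388  0.2539  0.3344  1.913  -0.1111  0.963   2.2108]
toolx yaw -173.371970177659 tz [ 0.0288 -0.0048 -0.9996]
```

View pics/scene7.png

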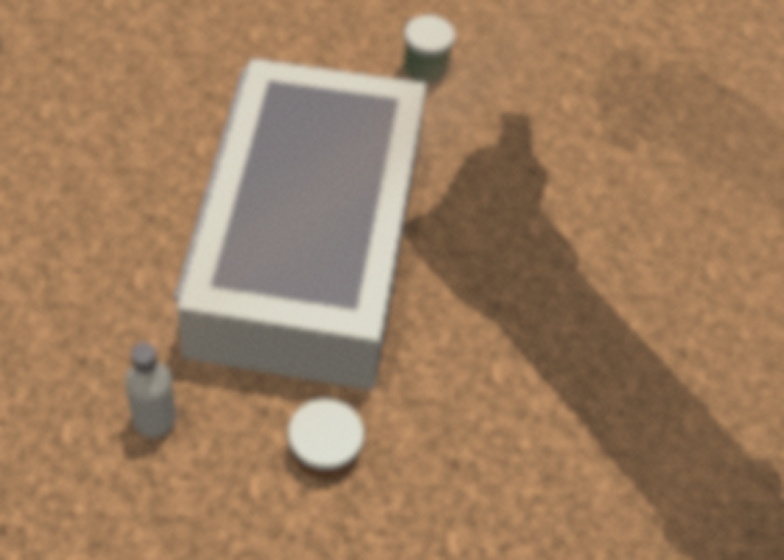

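View pics/top7.png

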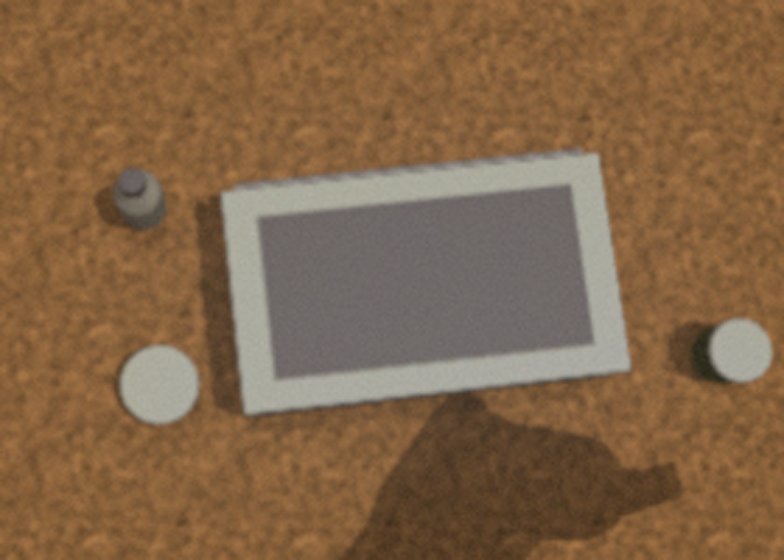

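Run:
```python
from h import *
np.set_printoptions(precision=4,suppress=True)
T=viewer.calibration("top");S=viewer.calibration("scene")
q=lambda u,v:(u/2.8+220-.3,v/2.8+150-.3)
for n,a,b in [("frontL",(246,414),(381,338)),("frontR",(630,371),(427,83)),("backL",(222,193),(180,300)),("backR",(598,152),(250,60))]:
    print(n,onz(T,*q(*a),.07),*tri(T,q(*a),S,q(*b)))
```

```text
frontL [0.5401 0.0786 0.07  ] [0.5399 0.0785 0.068 ] 0.0004282381949833062
frontR [ 0.5689 -0.1773  0.07  ] [ 0.5688 -0.1781  0.0675] 0.0006801700193762365
backL [0.6878 0.0958 0.07  ] [0.6867 0.0957 0.0761] 0.0003685746974732592
backR [ 0.7187 -0.1611  0.07  ] [ 0.7198 -0.163   0.0635] 0.0008906249331782062
```

The lid's front edge measures 68 mm high (70 when shut) and the chest is within about 2 mm of its start. Handing in.

```bash
python3 -c "
from bench import job
print(job.hand_in())"
```

```text
the job is handed in; nothing more can be done
None
```

I pushed the lid down first, then the narrow drawer, then the wide one, all with the closed fingertips. The job was handed in at about 11 s of the 61 s allowed.

**Drawers:** Each was pushed until the tip stopped advancing, at about 5 N for the narrow drawer and 7 N for the wide one. In the last pictures neither drawer shows beyond the chest's front. The two stop positions differ by about 1.6 mm from the front line I first measured (6.1° yaw), and part of that is measuring error.

**Lid and chest:** The lid's front edge measures about 68 mm high, against 70 mm when shut. The chest's front corners are within about 2 mm of where they started. The two back corners were measured less well, at 76 and 64 mm high for the same flat lid, so I relied on the front edge.

**Jars and glue bottle:** All three look upright and undisturbed in the last pictures, though I did not re-measure their positions. The arm ended clear of everything.

**Harder than intended:** The last lid press peaked at about 42 N on the fingertips, well above the 1 to 3 N the lid needs. It caused no visible movement. The 40 N limit applies to the arm and gripper body, and I don't believe they touched the lid.

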